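Draw a long whistle out of the showcase on the slant and hold it up

TASK

Show a customer the long dark cherrywood whistle from the low showcase: slide the glass door in its top fully open, grip the whistle where it lies under the opening and, as it is longer than the opening, tilt it and draw it out on the slant without forcing it against the showcase. Finish still gripping it, held still and level, its whole length a hand's breadth (80 mm or more) higher than the showcase's top. Leave the pale whistle in its rests and everything else on the table where it stands.

Things in the scene. Friction and masses are not known exactly. Their poses are not given: they have to be found in the camera images.
- cabinet: Fixed low pine showcase: 240 mm deep (x), 450 long (y), 119 high. Origin: centre of its underside, on the table; z up, +x its glass front, -x its back board. Inside x -108 to 108, y -210 to 210, floor at z 12. A fixed pane covers y below 0; the opening (x -104 to 104, y 0 to 210) is shut by the sliding door. The long rails at x -114 and 114 are 119 high, clay birds along x 0 below z 43.
- pane_edge (a point): Middle of the lower edge of the fixed glass pane where the opening begins: y 0, z 108 mm of the showcase. The pane (z 108 to 112 mm) reaches from here over the whole -y half; the whistle must pass under this edge.
- end_wall (a point): Middle of the inner top edge of the showcase's +y end wall, where the opening ends: y 210, z 112 mm of the showcase (the wall is 15 mm thick, 7 mm lower than the long rails). The drawn whistle passes over it.
- foot_rest (a point): Middle of the top of the pine rest under the opening: a bar along x, 12 mm wide in y, at y 140, top at z 65 mm of the showcase, with lugs up to z 73 mm (2.5 mm of play) either side of each whistle. Whistles lie along y at x -42 and x 42 mm; beside and below them the space between the two rests is free.
- beak_rest (a point): The same for the other rest, under the fixed pane, at y -80 mm of the showcase.
- door (a joint): Sliding glass door, m: 0 shut over the opening, 0.20 fully open (stop), it moves along the showcase's -y, above the fixed pane. Starts 0 to 0.05. A 4 mm pane, z 113 to 117 mm of the showcase; slides with about 1.5 N of friction and stays where left.
- door_knob (a point): Centre of the top of the round cherrywood knob on the sliding door: 26 mm thick over its upper 18 mm, on a 19 mm neck; 30 mm tall in all, so the door's glass lies 30 mm below this point (z 117 mm of the showcase).
- whistle: Dark cherrywood whistle, brass bands: a round stick 340 mm long, 20 mm thick, 50 to 100 g, balanced at mid-length. Origin: mid-length on its underside; its axis is 10 mm up its z. x runs from the beak (last 20 mm, 15 wide) at -170 to the foot at 170 mm. Starts level in one of the two places, axis 75 mm above the table, x along the showcase's +y, mid-length within 18 mm of the showcase's middle.
- whistle_foot (a point): Middle of the foot end face of the dark whistle, on its axis.
- whistle_beak (a point): Middle of the beak end of the dark whistle, on its axis.
- pale_whistle: The pale whistle with green bands, same shape and size as the dark one, lying in the other place in the showcase; leave it there. Origin and axes as for the dark one.
- duck: Blue-glazed clay duck whistle, about 100 mm long, 90 mm high; origin under its middle. Leave it.
- top: Cherrywood spinning top in its small pine stand, 61 mm across, 88 mm high; origin under its middle. Leave it.
- mould_a: One half of the speckled stoneware mould, a block 110 x 80 x 28 mm, hollow side up; origin under its middle. Leave it.
- mould_b: The other half of the mould, same size. Leave it.
- brush_cup: White ceramic cup, 76 mm across, 95 mm high, with bristle brushes standing up to 205 mm; origin under its middle. Leave it.
Things that resemble listed ones, but are neither listed nor needed, are in the scene too. Of the things that look like the brush_cup, the middle-sized one is meant.

How it is judged:
By the outcome, as a careful person would: the job done as asked, in the order asked, and still so for the second after the job is handed in, while the arm keeps its last pose, push and grip.
It also fails if it takes over 43 s, if anything falls off the work surface, if the arm or the gripper's body presses on something with over 40 N, if the wrist force passes 120 N, or if a joint passes its speed limit or range.

ROBOT

A 6-joint arm with a two-finger parallel gripper is mounted at the origin on the work surface. World frame = base frame: x ahead of the robot, y to its left, z up, the work surface at z = 0. Lengths are in m, angles in rad, forces in N, time in s.
With the tool pointing down it reaches from about 0.35 to 0.975 m from the base axis. Payload 4.9 kg.
Tool frame: the origin (TCP) lies on the front face of the gripper's body, between the roots of the fingers; the fingertips stand ctrl.finger_overhang ahead of it and the grasp point (between the pads) lies 54 mm ahead of it (ctrl.finger_overhang is the distance from the TCP to the fingertips, in m); z points along the fingers, y is the line along which they close (so a half turn about z gives the same grasp; the last joint's range is limited). The gripper opens to 85 mm and grips with 20 to 120 N. Pads are 22 mm wide; open, the fingers measure 114 mm over their backs; the gripper's body (76 mm by 85 mm) begins 54 mm behind the grasp point. The pads swing forward as they close: fully open they stand 13 mm farther back than shut.
Start: joints at [-1.4, 0.053, 1.613, -0, 1.476, -0.119], TCP at [0.179, -0.599, 0.304] pointing down, gripper open.
Joint ranges: [-3.01, 3.01], [-1.01, 2.22], [0.06, 2.58], [-1.02, 4.17], [0.09, 2.62], [-3.14, 3.14]. Speed limits (rad/s): [2.57, 2.57, 3.14, 3.14, 3.14, 3.14].

INTERFACE

Orientations are given as a rotation vector (axis times angle).
In Python, from station import ctrl, vision gives the robot as it stands. The module is installed in compiled form; this text tells all that it offers.
- The arm moves only by the tool drive_tool, never from a script. Its argument "rows" is a list of rows, each a list of 2 entries, a list of its own where there are three numbers: the shift along the tool's x, y, z in m, then the turn about the tool's z in rad. A call has 1 to 10 rows; each row shifts and turns the commanded pose from where the row before left it, along the tool's axes as they then stand; what a row does not reach is not made up. A row lasts 1/10 s, in which the tool goes at most 50 mm and 8.59 degrees, less where a joint would pass 70% of its speed; a pose out of reach is approached as far as the arm can. A call with a gripper value outside its range is refused whole. "jaw" is the closure, from 0 (fully open) to 1 (shut), set as the call begins (left out, the last holds). The fingers move at their own pace and stop on an object; "grip_force" is the grip in N (left out, the last holds). Time passes only in rows, so rows that do not move let the fingers close. It gives the time, the measured TCP pose, the force, the opening and the grip force at its end, in the units of the state.
- ctrl.get_obs(): the state, without advancing time (a new reading comes with each control period).
- vision.get_image(name): name is "scene" or "top"; returns a dict with "image" (400x640x3 uint8, blue, green, red), "vertical_fov" (degrees; the focal length in pixels is half the picture's height over the tangent of half this angle, whatever the lens; pixels are square), "cx", "cy" (the principal point, pixels), "R" (3x3) and "t" (3): a world point X has camera coordinates R X + t. Camera axes: x right, y down, z forward; pixel columns grow to the right and rows downward; lengths in m; the calibration is good to about 2 mm. A picture is of the moment at which its call begins. There is no depth.
- ctrl.finish_job(): hands the job in; it is judged then, once.
The state is a dict: "t": time; "q": joint angles; "dq": joint speeds; "effort": joint torques, N m; "tool_pos": TCP position; "tool_rot": TCP orientation; "contact_force": force on the tool from outside, world axes, zero at the start; "wrist_torque": the same for the moment, N m; "opening": finger opening in m; "grip_force": force on a finger pad.
Only numpy, scipy, OpenCV 4.12 (cv2) and the standard library are available. Lean on these libraries where they do the work, as an engineer would, in place of code of your own. Each camera call takes 0.05 s, during which the arm holds its last target. There are 200 camera calls.

## Working session

There is one attempt and no reset: what is moved stays moved. The work goes in short steps, Python scripts to look and compute and a tool call to move; the robot and the scene stay as the last step left them, time stands still between calls to the robot, and variables do not carry over. Pictures are saved under pics/ and viewed, at most 10 in all, crops included, and the job is handed in when it is done.

Besides the shell and the picture viewer there is one more tool, called after "Request:" by a JSON object that holds its "fn" and its "kwargs". drive_tool: Moves the arm, as the interface text tells. Its arguments: {"type":"object","properties":{"rows":{"type":"array","items":{"type":"array"}},"jaw":{"type":"number"},"grip_force":{"type":"number"}},"required":["rows"]}

```bash
mkdir -p pics; python3 - <<'E'
from station import ctrl, vision
import cv2, numpy as np
o=ctrl.get_obs()
print({k:np.round(v,4).tolist() for k,v in o.items()}, ctrl.finger_overhang)
for n in("scene","top"):
    d=vision.get_image(n); cv2.imwrite(f"pics/{n}0.png",d["image"]); print(n,d["vertical_fov"],d["cx"],d["cy"],d["R"],d["t"])
E
```

```text
{'t': 0.0, 'q': [-1.4, 0.0534, 1.6143, 0.0, 1.476, -0.119], 'dq': [0.0006, 0.0007, 0.0, -0.0005, -0.0003, -0.0007], 'effort': [-0.0005, -39.3678, -37.0176, -0.0001, 0.0071, -0.0], 'tool_pos': [0.1785, -0.5985, 0.3026], 'tool_rot': [-3.1066, -0.4533, 0.0], 'contact_force': [0.5879, 0.9468, -0.3283], 'wrist_torque': [-0.0941, 0.0008, 0.0287], 'grip_force': 0.0, 'opening': 0.0854} 0.0726
scene 51.700196917225355 323.84188098870516 199.75781873301665 [[-0.84177077  0.53983406 -0.00107606]
 [ 0.44595729  0.69426138 -0.56490993]
 [-0.30421055 -0.47600454 -0.82515187]] [ 0.45952004 -0.11688248  1.59973382]
top 47.42452275255507 323.6477185720017 193.22205968605036 [[ 0.0083311  -0.99994556 -0.00628181]
 [-0.99881734 -0.00802044 -0.04795404]
 [ 0.04790104  0.00667389 -0.99882979]] [-0.06358489  0.5056467   1.68901925]
```

View pics/scene0.png

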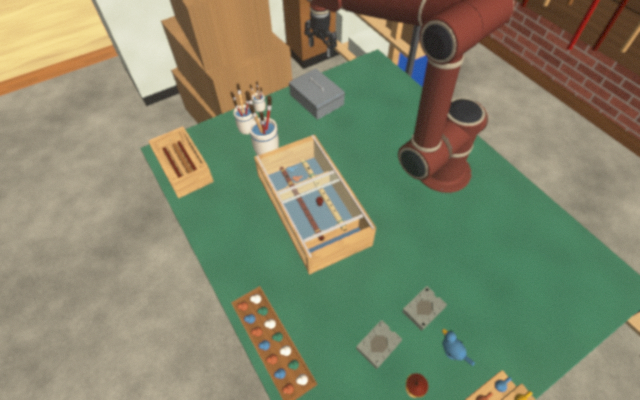

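View pics/top0.png

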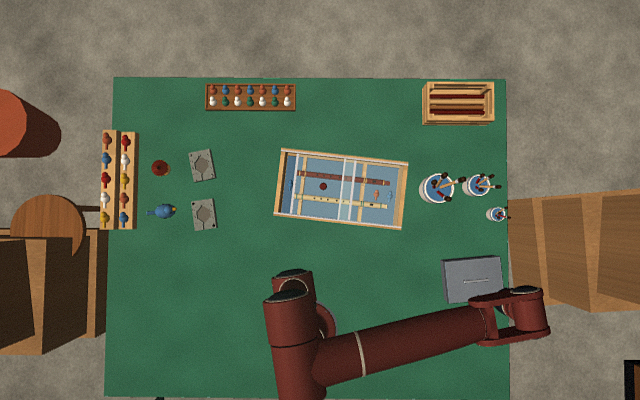

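The top view shows the showcase at about (275–408, 148–230), the knob near (323,186), the dark whistle at the upper side and the pale one below. I'll enlarge the showcase in both views.

```bash
python3 - <<'E'
import cv2, numpy as np
a=cv2.imread("pics/top0.png")[140:240,265:425]; b=cv2.imread("pics/scene0.png")[130:275,245:385]
a=cv2.resize(a,None,fx=5,fy=5,interpolation=cv2.INTER_CUBIC); b=cv2.resize(b,None,fx=4,fy=4,interpolation=cv2.INTER_CUBIC)
cv2.imwrite("pics/topc.png",a);cv2.imwrite("pics/scenec.png",b)
E
```

```text
(no output)
```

View pics/topc.png

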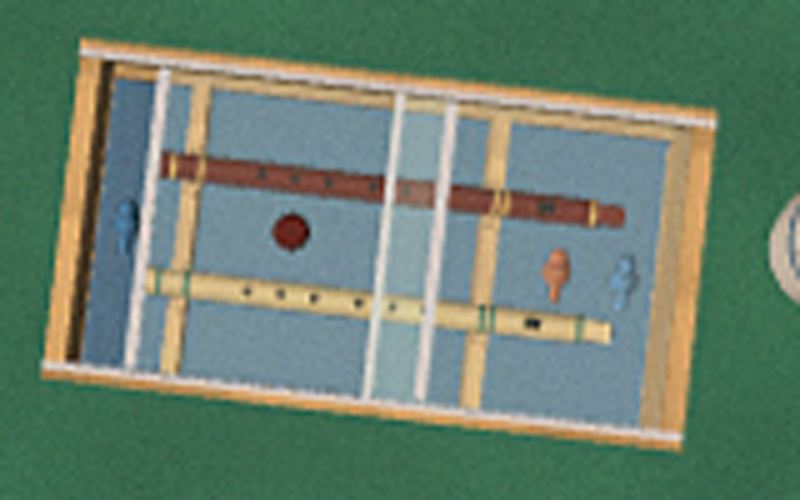

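View pics/scenec.png

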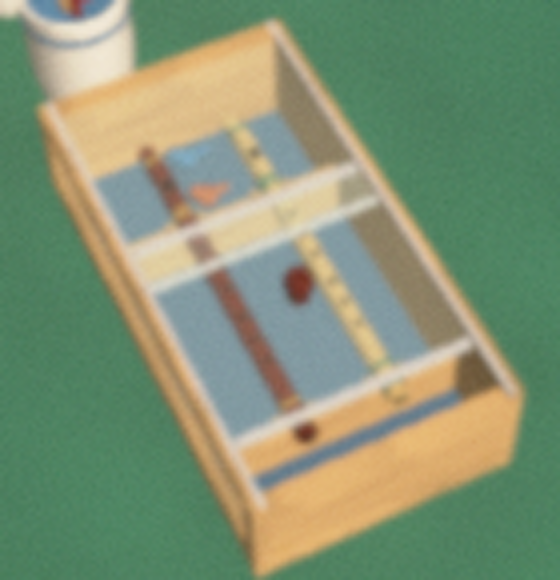

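Crop of the top view: the dark whistle lies on the +x side with its foot to the left (+y). The knob is at crop (291,232), i.e. px (323.2,186.4). The door's +y edge is at about crop x 150, so it is slightly open. The pane edge is near crop x 390. Next I'll compute positions.

```bash
cat > h.py <<'E'
from station import ctrl, vision
import cv2, numpy as np
from scipy.spatial.transform import Rotation as Ro
def grab(n,save=None):
    d=vision.get_image(n)
    if save: cv2.imwrite(f"pics/{save}.png",d["image"])
    return d
def ray(d,uv,z):
    f=200/np.tan(np.radians(d["vertical_fov"]/2)); R=np.array(d["R"]);t=np.array(d["t"])
    C=-R.T@t; v=R.T@np.array([(uv[0]-d["cx"])/f,(uv[1]-d["cy"])/f,1]); return C+v*(z-C[2])/v[2]
E
python3 - <<'E'
from h import *
top=grab("top"); sc=grab("scene")
c=lambda u,v:((u+.5)/5-.5+265,(v+.5)/5-.5+140)
s=lambda u,v:((u+.5)/4-.5+245,(v+.5)/4-.5+130)
hsv=cv2.cvtColor(top["image"],cv2.COLOR_BGR2HSV)
g=((hsv[...,0]>65)&(hsv[...,0]<88)&(hsv[...,1]>110)).astype(np.uint8)
roi=np.zeros_like(g); roi[140:240,266:416]=1
m=cv2.morphologyEx((1-g)*roi,cv2.MORPH_OPEN,np.ones((3,3)))
cs=cv2.findContours(m,cv2.RETR_EXTERNAL,cv2.CHAIN_APPROX_NONE)[0]
k=max(cs,key=cv2.contourArea); r=cv2.minAreaRect(k); box=cv2.boxPoints(r); print("rect",r)
P=np.array([ray(top,b,.119) for b in box]); print("corners",P.round(4)); print("sides",[np.linalg.norm(P[i]-P[i-1]).round(4) for i in range(4)],"ctr",P.mean(0))
Q=np.array([ray(top,c(*p),.119) for p in [(82,40),(717,110),(682,450),(42,378)]]); print("hand",Q.round(4),Q.mean(0))
ey=(Q[0]-Q[1])+(Q[3]-Q[2]); yaw=np.degrees(np.arctan2(-ey[0],ey[1])); print("yaw",yaw)
e=np.radians(yaw); A=np.array([[np.cos(e),-np.sin(e)],[np.sin(e),np.cos(e)]]); C=P.mean(0)[:2]
S=np.array([ray(sc,s(*p),.119) for p in [(42,105),(273,22),(520,392),(255,505)]]); print("scene corners",S.round(4))
def rep(n,X): print(n,X.round(4),"cab",(A.T@(X[:2]-C)).round(4))
rep("knob top",ray(top,c(291,232),.147)); rep("knob sc",ray(sc,s(298,279),.147))
rep("foot",ray(top,c(161,165),.075)); rep("beak",ray(top,c(625,216),.075)); rep("foot sc",ray(sc,s(291,405),.075)); rep("beak sc",ray(sc,s(148,152),.075))
rep("pane0 a",ray(top,c(400,95),.112));rep("pane0 b",ray(top,c(368,398),.112)); rep("door a",ray(top,c(163,72),.117)); rep("door b",ray(top,c(131,368),.117));rep("door end",ray(top,c(436,250),.117))
E
```

```text
rect ((340.8901062011719, 188.31527709960938), (129.78761291503906, 69.93449401855469), 6.546289920806885)
corners [[ 0.4211  0.1181  0.119 ]
 [ 0.6656  0.0934  0.119 ]
 [ 0.6167 -0.3598  0.119 ]
 [ 0.3734 -0.3319  0.119 ]]
sides [np.float64(0.4526), np.float64(0.2457), np.float64(0.4559), np.float64(0.2449)] ctr [ 0.51917849 -0.12005449  0.119     ]
hand [[ 0.6605  0.0913  0.119 ]
 [ 0.6144 -0.3551  0.119 ]
 [ 0.3763 -0.3306  0.119 ]
 [ 0.4227  0.1162  0.119 ]] [ 0.51850331 -0.1195778   0.119     ]
yaw -5.911135959689096
scene corners [[ 0.6116 -0.355   0.119 ]
 [ 0.3835 -0.3288  0.119 ]
 [ 0.4289  0.1175  0.119 ]
 [ 0.6586  0.0886  0.119 ]]
knob top [ 0.5245 -0.0572  0.147 ] cab [-0.0011  0.063 ]
knob sc [ 0.5294 -0.0539  0.147 ] cab [0.0033 0.0669]
foot [0.5768 0.0376 0.075 ] cab [0.0411 0.1627]
beak [ 0.5426 -0.2968  0.075 ] cab [ 0.0415 -0.1734]
foot sc [0.5757 0.0072 0.075 ] cab [0.0431 0.1324]
beak sc [ 0.5438 -0.2892  0.075 ] cab [ 0.0419 -0.1657]
pane0 a [ 0.6242 -0.133   0.112 ] cab [ 0.1058 -0.0021]
pane0 b [ 0.4106 -0.1119  0.112 ] cab [-0.1088 -0.0031]
door a [0.6386 0.0341 0.117 ] cab [0.1029 0.1656]
door b [0.4302 0.0542 0.117 ] cab [-0.1064  0.1642]
door end [ 0.5146 -0.1587  0.117 ] cab [-0.0006 -0.0389]
```

Request:
{"fn": "drive_tool", "kwargs": {"rows": [[[0.03,-0.026,0],0],[[0.03,-0.026,0],0],[[0.03,-0.026,0],0],[[0.03,-0.026,0],0],[[0.03,-0.026,0],0],[[0.03,-0.026,0],0],[[0.03,-0.026,0],0],[[0.03,-0.026,0],0],[[0.03,-0.026,0],0],[[0.03,-0.026,0],0]], "jaw": 0, "grip_force": 20}}

```text
t: 1.2
tool_pos: [0.3923, -0.2625, 0.3038]
tool_rot: [3.109, 0.453, 0.0]
contact_force: [0.8, 0.0, -0.2]
opening: 0.0855
grip_force: 0.0
```

Request:
{"fn": "drive_tool", "kwargs": {"rows": [[[0.03,-0.026,0],0],[[0.03,-0.026,0],0],[[0.03,-0.026,0],0],[[0.03,-0.026,0],0],[[0.03,-0.026,0],0],[[0.03,-0.026,0],0],[[0,0,0],-0.14],[[0,0,0],-0.14],[[0,0,0],-0.14],[[0,0,0],-0.14]]}}

```text
t: 2.2
tool_pos: [0.5196, -0.0628, 0.3036]
tool_rot: [-2.858, -1.304, 0.001]
contact_force: [0.2, -0.2, -0.7]
opening: 0.0852
grip_force: 0.0
```

Request:
{"fn": "drive_tool", "kwargs": {"rows": [[[0,0,0],-0.14],[[0,0,0],-0.14],[[0,0,0],-0.14],[[0,0,0],-0.14],[[0,0,0],-0.058],[[0,0,0],0]]}}

```text
t: 2.8
tool_pos: [0.5196, -0.0631, 0.3037]
tool_rot: [-2.333, -2.104, 0.0]
contact_force: [-0.2, 0.2, 0.1]
opening: 0.0854
grip_force: 0.0
```

```bash
cat >> h.py <<'E'
CAB=np.array([.519,-.120]); YAW=np.radians(-5.9); A=np.array([[np.cos(YAW),-np.sin(YAW)],[np.sin(YAW),np.cos(YAW)]])
def cab(X): X=np.array(X); return np.r_[A.T@(X[:2]-CAB),X[2:]]
def st():
    o=ctrl.get_obs(); M=Ro.from_rotvec(o["tool_rot"]).as_matrix()
    ty=A.T@M[:2,1]
    print("t",round(o["t"],2),"tcp cab mm",(cab(o["tool_pos"])*1e3).round(1),"toolx",M[:,0].round(3),"tooly-vs-cabx deg",np.degrees(np.arctan2(ty[1],ty[0])).round(2),"F",np.round(o["contact_force"],1),"T",np.round(o["wrist_torque"],2),"open",round(o["opening"],4),"grip",round(float(o["grip_force"]),1),"q",np.round(o["q"],2))
E
python3 -c "
from h import *; st()"
```

```text
t 2.8 tcp cab mm [ -5.3  56.7 303.7] toolx [0.103 0.995 0.   ] tooly-vs-cabx deg -0.01 F [-0.2  0.2  0.1] T [-0.   -0.08 -0.01] open 0.0854 grip 0.0 q [-0.26 -0.19  1.85  0.    1.49 -0.16]
```

Request:
{"fn": "drive_tool", "kwargs": {"rows": [[[0.008,0.006,0.03],0],[[0,0,0.03],0],[[0,0,0.03],0],[[0,0,0.018],0],[[0,0,0],0]]}}

```text
t: 3.3
tool_pos: [0.5244, -0.0552, 0.1922]
tool_rot: [-2.33, -2.099, 0.006]
contact_force: [0.5, -0.8, -0.5]
opening: 0.0854
grip_force: 0.0
```

Request:
{"fn": "drive_tool", "kwargs": {"rows": [[[0,0,0],0],[[0,0,0],0],[[0,0,0],0],[[0,0,0],0],[[0,0,0],0],[[0,0,0],0]], "jaw": 1, "grip_force": 25}}

```text
t: 3.9
tool_pos: [0.5265, -0.0559, 0.1973]
tool_rot: [2.333, 2.104, -0.001]
contact_force: [-4.5, 0.6, 6.1]
opening: 0.0249
grip_force: 24.8
```

```bash
python3 -c "
from h import *; st()"
```

```text
t 3.9 tcp cab mm [  0.9  64.6 197.3] toolx [ 0.103  0.995 -0.   ] tooly-vs-cabx deg -0.0 F [-4.5  0.6  6.1] T [ 0.08  0.73 -0.  ] open 0.0249 grip 24.8 q [-0.25 -0.09  1.93 -0.    1.29 -0.14]
```

Request:
{"fn": "drive_tool", "kwargs": {"rows": [[[-0.005,-0.001,-0.002],0],[[-0.012,0,0],0],[[-0.016,0,0],0],[[-0.016,0,0],0],[[-0.016,0,0],0],[[-0.016,0,0],0],[[-0.016,0,0],0],[[-0.016,0,0],0],[[-0.014,0,0],0],[[-0.01,0,0],0]]}}

```text
t: 4.9
tool_pos: [0.5116, -0.1928, 0.1974]
tool_rot: [2.333, 2.103, 0.002]
contact_force: [4.8, 1.2, -3.6]
opening: 0.025
grip_force: 26.1
```

Request:
{"fn": "drive_tool", "kwargs": {"rows": [[[-0.008,0,0],0],[[-0.005,0,0],0],[[-0.004,0,0],0],[[-0.002,0,0],0],[[0,0,0],0]]}}

```text
t: 5.4
tool_pos: [0.5097, -0.2113, 0.1974]
tool_rot: [2.332, 2.103, 0.001]
contact_force: [5.1, -0.5, -5.7]
opening: 0.0247
grip_force: 26.1
```

```bash
python3 -c "
from h import *; st()"
```

```text
t 5.4 tcp cab mm [ 1.000e-01 -9.170e+01  1.974e+02] toolx [ 0.103  0.995 -0.   ] tooly-vs-cabx deg -0.02 F [ 5.1 -0.5 -5.7] T [-0.12 -0.7   0.03] open 0.0247 grip 26.1 q [-0.53 -0.03  1.88  0.    1.29 -0.42]
```

Request:
{"fn": "drive_tool", "kwargs": {"rows": [[[-0.002,0,0],0],[[-0.002,0,0],0],[[0,0,0],0]]}}

```text
t: 5.7
tool_pos: [0.5095, -0.2127, 0.1974]
tool_rot: [-2.33, -2.102, -0.008]
contact_force: [5.9, 8.6, -2.9]
opening: 0.025
grip_force: 26.3
```

Request:
{"fn": "drive_tool", "kwargs": {"rows": [[[-0.002,0,0],0],[[-0.002,0,0],0],[[0,0,0],0]]}}

```text
t: 6.0
tool_pos: [0.5095, -0.2133, 0.1974]
tool_rot: [-2.325, -2.098, -0.018]
contact_force: [5.3, 22.9, 1.9]
opening: 0.0249
grip_force: 26.6
```

Request:
{"fn": "drive_tool", "kwargs": {"rows": [[[0.005,0,0],0],[[0,0,0],0]]}}

```text
t: 6.2
tool_pos: [0.5096, -0.2124, 0.1974]
tool_rot: [-2.331, -2.105, -0.004]
contact_force: [5.0, 5.7, -3.7]
opening: 0.0246
grip_force: 26.2
```

Request:
{"fn": "drive_tool", "kwargs": {"rows": [[[0,0,0],0],[[0,0,0],0],[[0,0,0],0],[[0,0,0],0],[[0,0,-0.03],0],[[0,0,-0.03],0],[[0.04,0.01,0],0],[[0.04,0.01,0],0],[[0.04,0.01,0],0],[[0.04,0.01,0],0]], "jaw": 0}}

```text
t: 7.2
tool_pos: [0.5657, -0.0577, 0.2583]
tool_rot: [2.333, 2.103, 0.0]
contact_force: [-0.5, -1.1, -0.2]
opening: 0.0854
grip_force: 0.0
```

```bash
python3 - <<'E'
from h import *; st()
d=grab("top"); im=d["image"][140:240,265:425]; cv2.imwrite("pics/topc2.png",cv2.resize(im,None,fx=5,fy=5,interpolation=cv2.INTER_CUBIC))
E
```

```text
t 7.2 tcp cab mm [ 40.1  66.8 258.3] toolx [ 0.104  0.995 -0.   ] tooly-vs-cabx deg -0.05 F [-0.5 -1.1 -0.2] T [ 0.09 -0.01 -0.08] open 0.0854 grip 0.0 q [-0.23 -0.05  1.79 -0.    1.4  -0.13]
```

View pics/topc2.png

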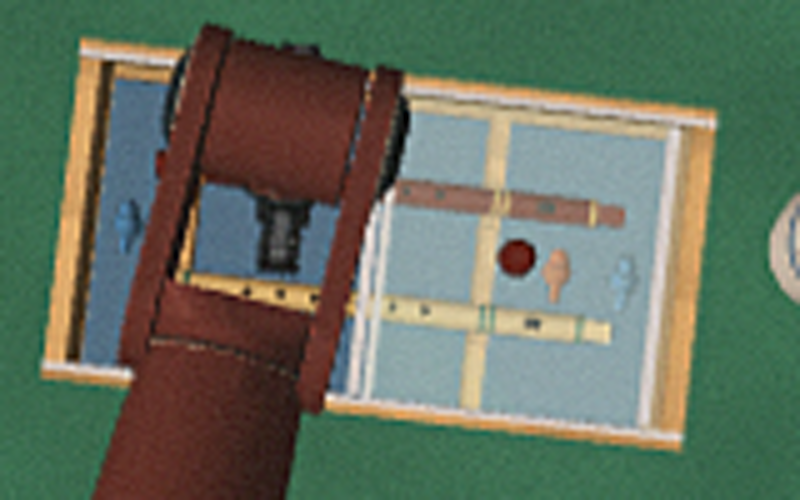

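Request:
{"fn": "drive_tool", "kwargs": {"rows": [[[0.022,0.001,0],0],[[0.021,0.0005,0],0],[[0,0,0.02],0],[[0,0,0.03],0],[[0,0,0.03],0],[[0,0,0.03],0],[[0,0,0.018],0],[[0,0,0],0],[[0,0,0],0]], "jaw": 0.4}}

```text
t: 8.15
tool_pos: [0.5715, -0.0165, 0.1303]
tool_rot: [2.333, 2.104, -0.0]
contact_force: [0.1, 0.8, 0.5]
opening: 0.051
grip_force: 0.0
```

```bash
python3 -c "
from h import *; st()"
```

```text
t 8.15 tcp cab mm [ 41.5 108.4 130.3] toolx [ 0.103  0.995 -0.   ] tooly-vs-cabx deg -0.01 F [0.1 0.8 0.5] T [0.01 0.03 0.01] open 0.051 grip 0.0 q [-0.16  0.1   1.87 -0.    1.17 -0.06]
```

Request:
{"fn": "drive_tool", "kwargs": {"rows": [[[0,0,0],0],[[0,0,0],0],[[0,0,0],0],[[0,0,0],0],[[0,0,0],0]], "jaw": 1, "grip_force": 20}}

```text
t: 8.65
tool_pos: [0.5723, -0.0164, 0.1317]
tool_rot: [2.331, 2.103, 0.003]
contact_force: [-0.1, -1.3, 6.2]
opening: 0.0193
grip_force: 20.4
```

```bash
python3 -c "
from h import *; st()"
```

```text
t 8.65 tcp cab mm [ 42.4 108.5 131.7] toolx [ 0.103  0.995 -0.   ] tooly-vs-cabx deg 0.0 F [-0.1 -1.3  6.2] T [-0.07  0.1  -0.02] open 0.0193 grip 20.4 q [-0.16  0.1   1.87 -0.    1.17 -0.06]
```

Request:
{"fn": "drive_tool", "kwargs": {"rows": [[[0,0,-0.002],0],[[0,0,-0.002],0],[[0,0,-0.002],0],[[0,0,-0.002],0],[[0,0,-0.002],0],[[0,0,-0.002],0],[[0,0,-0.002],0],[[0,0,-0.002],0],[[0,0,0],0]]}}

```text
t: 9.55
tool_pos: [0.5715, -0.0162, 0.1464]
tool_rot: [2.332, 2.104, 0.001]
contact_force: [0.5, 0.6, -0.3]
opening: 0.0195
grip_force: 19.9
```

```bash
python3 - <<'E'
from h import *; st()
d=grab("scene"); im=d["image"][130:275,245:385]; a=cv2.resize(im,None,fx=4,fy=4,interpolation=cv2.INTER_CUBIC)
cv2.imwrite("pics/lift1.png",a)
E
```

```text
t 9.55 tcp cab mm [ 41.6 108.7 146.4] toolx [ 0.103  0.995 -0.   ] tooly-vs-cabx deg -0.0 F [ 0.5  0.6 -0.3] T [0.09 0.03 0.01] open 0.0195 grip 19.9 q [-0.16  0.08  1.86  0.    1.2  -0.06]
```

View pics/lift1.png

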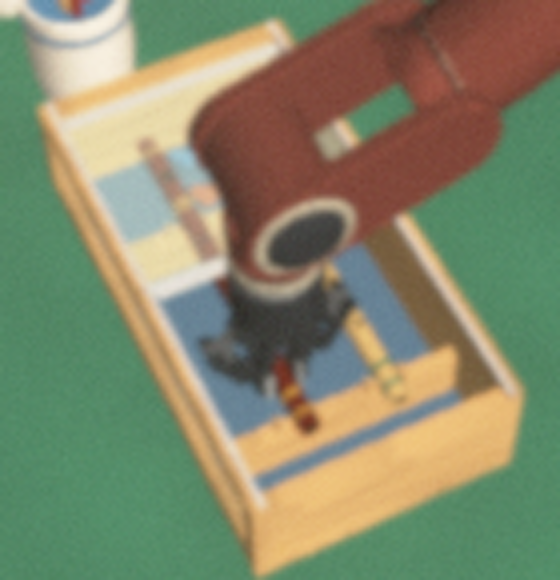

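The whistle rose level with the hand: the beak tip is at crop (148,145), up about 7 px. So 20 N locks it in the pads. I'll ease the squeeze slightly so it can pivot with the beak going down onto its rest. It is only 15 mm above the rests, so a slip would be harmless.

Request:
{"fn": "drive_tool", "kwargs": {"rows": [[[0,0,0],0],[[0,0,0],0],[[0,0,0],0]], "jaw": 0.79}}

```text
t: 9.9
tool_pos: [0.5712, -0.0161, 0.1458]
tool_rot: [-2.333, -2.104, 0.0]
contact_force: [0.8, 0.1, -0.3]
opening: 0.0193
grip_force: 19.9
```

```bash
python3 -c "
from h import *; st()"
```

```text
t 9.9 tcp cab mm [ 41.3 108.7 145.8] toolx [0.103 0.995 0.   ] tooly-vs-cabx deg -0.0 F [ 0.8  0.1 -0.3] T [ 0.02 -0.02 -0.04] open 0.0193 grip 19.9 q [-0.16  0.08  1.86  0.    1.2  -0.06]
```

Request:
{"fn": "drive_tool", "kwargs": {"rows": [[[0,0,0],0],[[0,0,0],0]], "jaw": 0.777}}

```text
t: 10.1
tool_pos: [0.5713, -0.0162, 0.1459]
tool_rot: [-2.333, -2.104, 0.0]
contact_force: [-0.1, 0.3, -0.6]
opening: 0.0192
grip_force: 19.9
```

Request:
{"fn": "drive_tool", "kwargs": {"rows": [[[0,0,0],0],[[0,0,0],0]], "jaw": 0.773}}

```text
t: 10.3
tool_pos: [0.5713, -0.0162, 0.1459]
tool_rot: [2.333, 2.104, 0.0]
contact_force: [-0.0, -0.3, -1.7]
opening: 0.0193
grip_force: 12.9
```

Request:
{"fn": "drive_tool", "kwargs": {"rows": [[[0,0,0],0],[[0,0,0],0]], "jaw": 0.77}}

```text
t: 10.5
tool_pos: [0.5713, -0.0162, 0.1459]
tool_rot: [2.333, 2.104, -0.0]
contact_force: [-0.6, 0.3, 0.3]
opening: 0.0198
grip_force: 6.7
```

```bash
python3 - <<'E'
from h import *; st()
d=grab("scene"); im=d["image"][130:275,245:385]; cv2.imwrite("pics/j.png",d["image"])
E
```

```text
t 10.5 tcp cab mm [ 41.4 108.6 145.9] toolx [ 0.103  0.995 -0.   ] tooly-vs-cabx deg -0.0 F [-0.6  0.3  0.3] T [ 0.07 -0.04 -0.03] open 0.0198 grip 6.7 q [-0.16  0.08  1.86 -0.    1.2  -0.06]
```

Request:
{"fn": "drive_tool", "kwargs": {"rows": [[[0,0,0],0],[[0,0,0],0],[[0,0,0],0]], "jaw": 0.7685}}

```text
t: 10.85
tool_pos: [0.5713, -0.0162, 0.1459]
tool_rot: [2.333, 2.104, -0.0]
contact_force: [0.3, -0.4, -0.5]
opening: 0.0193
grip_force: 3.9
```

```bash
cat >> h.py <<'E'
def tilt(im):
    """scene view: subpixel row profile of beak tip and axis (reddish pixels) in ROI"""
    r=im[155:200,272:305].astype(float); red=r[...,2]-r[...,1]   # brownish minus bluish
    m=np.clip(red-8,0,40); v,u=np.mgrid[155:200,272:305]
    tip=[np.round(m[k].max(),0) for k in range(0,20)]
    c=[(k+155,round(float((m[k]*u[k]).sum()/max(m[k].sum(),1)),1)) for k in range(8,30,4)]
    print("rowmax155..",tip,"axis",c)
E
python3 - <<'E'
from h import *; st()
for n in("pics/scene0.png","pics/j.png"): tilt(cv2.imread(n))
a=cv2.resize(cv2.imread("pics/lift1.png"),None,fx=.25,fy=.25,interpolation=cv2.INTER_AREA); b=np.zeros((400,640,3),np.uint8); b[130:275,245:385]=a; tilt(b)
d=grab("scene","j2"); tilt(d["image"])
E
```

```text
t 10.85 tcp cab mm [ 41.4 108.6 145.9] toolx [ 0.103  0.995 -0.   ] tooly-vs-cabx deg 0.0 F [ 0.3 -0.4 -0.5] T [ 0.01 -0.02 -0.  ] open 0.0193 grip 3.9 q [-0.16  0.08  1.86 -0.    1.2  -0.06]
rowmax155.. [np.float64(28.0), np.float64(27.0), np.float64(26.0), np.float64(26.0), np.float64(26.0), np.float64(26.0), np.float64(27.0), np.float64(26.0), np.float64(26.0), np.float64(26.0), np.float64(26.0), np.float64(31.0), np.float64(33.0), np.float64(37.0), np.float64(32.0), np.float64(31.0), np.float64(35.0), np.float64(38.0), np.float64(39.0), np.float64(32.0)] axis [(163, 284.3), (167, 279.0), (171, 279.5), (175, 285.2), (179, 293.0), (183, 292.9)]
rowmax155.. [np.float64(40.0), np.float64(40.0), np.float64(40.0), np.float64(40.0), np.float64(40.0), np.float64(40.0), np.float64(40.0), np.float64(40.0), np.float64(40.0), np.float64(40.0), np.float64(40.0), np.float64(40.0), np.float64(37.0), np.float64(40.0), np.float64(36.0), np.float64(36.0), np.float64(35.0), np.float64(35.0), np.float64(31.0), np.float64(32.0)] axis [(163, 294.4), (167, 293.6), (171, 295.0), (175, 297.3), (179, 295.
[... 243 characters left out ...]
0), np.float64(38.0), np.float64(37.0), np.float64(35.0), np.float64(35.0), np.float64(36.0), np.float64(36.0), np.float64(36.0), np.float64(33.0)] axis [(163, 294.1), (167, 292.4), (171, 294.6), (175, 297.2), (179, 295.6), (183, 296.6)]
rowmax155.. [np.float64(40.0), np.float64(40.0), np.float64(40.0), np.float64(40.0), np.float64(40.0), np.float64(40.0), np.float64(40.0), np.float64(40.0), np.float64(40.0), np.float64(40.0), np.float64(40.0), np.float64(40.0), np.float64(38.0), np.float64(36.0), np.float64(36.0), np.float64(39.0), np.float64(34.0), np.float64(34.0), np.float64(32.0), np.float64(32.0)] axis [(163, 294.3), (167, 294.0), (171, 294.5), (175, 297.3), (179, 295.6), (183, 297.1)]
```

```bash
cat >> h.py <<'E'
def prof(im):
    g=cv2.GaussianBlur(im,(3,3),0)[...,1].astype(int)
    for r in (162,164,166,168,170,172,174,178,182,186): print(r,g[r,274:292],end="; " if r%4 else "\n")
    print()
E
python3 - <<'E'
from h import *
ims=[cv2.imread(f"pics/{n}.png") for n in("j","j2")]
a=cv2.resize(cv2.imread("pics/lift1.png"),None,fx=.25,fy=.25,interpolation=cv2.INTER_AREA); b=np.zeros((400,640,3),np.uint8); b[130:275,245:385]=a
for i in [b]+ims: prof(i)
E
```

```text
162 [218 218 218 218 218 218 217 217 216 217 218 218 217 217 216 212 199 170]; 164 [219 219 219 218 213 204 195 190 191 200 210 216 218 218 218 214 198 165]
166 [219 219 218 215 206 188 170 162 166 178 193 204 208 208 207 204 192 168]; 168 [221 221 221 220 214 200 182 169 163 160 162 168 177 187 194 197 196 188]
170 [220 219 218 215 210 199 183 166 151 142 139 143 151 164 177 186 191 194]; 172 [207 202 198 196 193 190 183 172 158 145 138 137 139 146 159 172 181 185]
174 [191 190 188 188 188 188 187 183 173 160 146 137 134 136 145 159 172 181]; 178 [188 188 188 188 188 187 187 187 187 185 178 165 151 142 141 147 156 164]; 182 [189 189 189 189 189 188 188 188 188 187 187 186 182 176 171 167 163 159]; 186 [196 191 188 187 188 188 189 189 189 190 191 194 198 200 198 188 169 151]; 
162 [218 217 217 218 219 219 219 219 219 219 218 218 217 216 216 213 200 171]; 164 [219 220 219 219 218 217 218 218 218 218 218 219 219 219 218 214 197 162]
166 [219 218 218 219 219 218 217 214 213 214 217 217 213 210 207 204 191 166]; 168 [220 221 221 220 217 208 194 181 176 182 192 196 195 194 196 198 194 183
[... 562 characters left out ...]
9 220 219 219 219 219 218 218 218 219 219 218 218 219 219 215 198 164]
166 [219 219 219 219 218 218 217 215 213 214 217 217 213 210 207 203 190 165]; 168 [220 221 221 221 217 207 193 180 177 183 192 197 196 194 196 198 195 184]
170 [220 219 218 214 205 190 173 163 161 163 166 170 175 182 186 190 193 194]; 172 [206 202 199 196 192 186 178 168 158 150 146 146 153 165 176 181 184 186]
174 [191 189 187 187 188 187 182 173 159 145 138 137 140 148 160 174 182 185]; 178 [188 188 188 189 188 188 188 187 185 178 165 150 138 134 136 143 153 164]; 182 [189 188 188 188 188 188 188 187 187 188 186 181 172 164 163 169 175 176]; 186 [196 191 188 187 187 188 188 188 188 190 192 194 198 199 194 181 164 149];
```

The green profiles show the beak tip dropped from row ~164 to ~168 px. So the whistle pivoted about 4.6° onto the beak rest once the grip was eased. Next I'll lift further at light grip, then lock.

Request:
{"fn": "drive_tool", "kwargs": {"rows": [[[0,0,-0.003],0],[[0,0,-0.003],0],[[0,0,-0.003],0],[[0,0,-0.003],0],[[0,0,-0.003],0],[[0,0,-0.003],0],[[0,0,-0.003],0],[[0,0,-0.002],0],[[0,0,0],0],[[0,0,0],0]]}}

```text
t: 11.9
tool_pos: [0.5713, -0.0161, 0.1689]
tool_rot: [2.333, 2.104, 0.0]
contact_force: [0.6, 0.3, -0.7]
opening: 0.0195
grip_force: 3.9
```

```bash
python3 - <<'E'
from h import *; st()
d=grab("scene"); prof(d["image"])
im=d["image"][130:275,245:385]; cv2.imwrite("pics/lift2.png",cv2.resize(im,None,fx=4,fy=4,interpolation=cv2.INTER_CUBIC))
E
```

```text
t 11.9 tcp cab mm [ 41.4 108.7 168.9] toolx [0.103 0.995 0.   ] tooly-vs-cabx deg 0.0 F [ 0.6  0.3 -0.7] T [0.03 0.03 0.03] open 0.0195 grip 3.9 q [-0.16  0.05  1.85  0.    1.24 -0.06]
162 [218 218 218 218 219 219 219 219 218 218 218 218 217 217 216 214 204 181]; 164 [219 219 219 218 218 218 218 217 218 218 219 219 219 218 218 218 215 204]
166 [218 218 218 219 219 220 220 221 221 221 220 218 214 209 207 206 203 198]; 168 [220 221 221 221 221 220 218 216 212 209 205 202 197 195 196 199 198 198]
170 [220 219 217 215 210 202 192 182 176 173 175 180 183 184 187 190 194 197]; 172 [205 201 198 195 191 184 173 162 155 154 156 161 167 174 180 183 184 186]
174 [190 188 188 188 187 186 181 170 158 147 141 139 143 153 166 177 183 186]; 178 [188 188 188 188 188 187 187 186 181 170 156 144 136 133 136 145 158 168]; 182 [188 187 188 188 188 187 188 188 188 187 186 179 166 153 147 151 159 166]; 186 [196 191 189 189 188 188 188 188 188 189 191 194 197 198 194 182 163 147];
```

View pics/lift2.png

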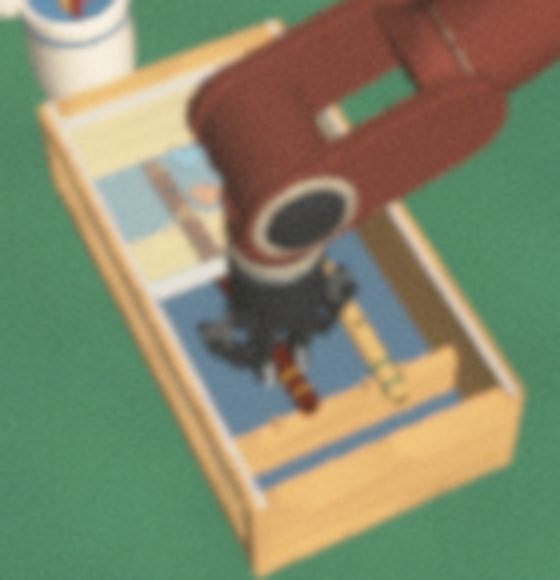

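The foot has risen to crop (310,405) and the beak tip has dropped to row ~170, which fits about 11°. Next: lock the grip, clear the rest and draw along the slant.

Request:
{"fn": "drive_tool", "kwargs": {"rows": [[[0,0,0],0],[[0,0,0],0],[[0,0,0],0],[[0,0,-0.0025],0],[[0,0,0],0]], "jaw": 1, "grip_force": 60}}

```text
t: 12.45
tool_pos: [0.5715, -0.0162, 0.1718]
tool_rot: [2.333, 2.104, 0.001]
contact_force: [0.1, 0.2, -0.8]
opening: 0.0183
grip_force: 58.6
```

Request:
{"fn": "drive_tool", "kwargs": {"rows": [[[0.005,0,-0.001],0],[[0.01,0,-0.002],0],[[0.01,0,-0.002],0],[[0.01,0,-0.002],0],[[0.01,0,-0.002],0],[[0.01,0,-0.002],0],[[0.005,0,-0.001],0],[[0,0,0],0]]}}

```text
t: 13.25
tool_pos: [0.5776, 0.0444, 0.1837]
tool_rot: [2.331, 2.105, 0.0]
contact_force: [1.0, -0.6, -0.5]
opening: 0.018
grip_force: 58.6
```

```bash
python3 - <<'E'
from h import *; st()
d=grab("scene"); im=d["image"][130:280,225:385]; cv2.imwrite("pics/draw1.png",cv2.resize(im,None,fx=4,fy=4,interpolation=cv2.INTER_CUBIC))
E
```

```text
t 13.25 tcp cab mm [ 41.4 169.5 183.7] toolx [ 0.102  0.995 -0.   ] tooly-vs-cabx deg 0.06 F [ 1.  -0.6 -0.5] T [ 0.06 -0.01  0.03] open 0.018 grip 58.6 q [-0.05  0.05  1.82 -0.    1.27  0.05]
```

Request:
{"fn": "drive_tool", "kwargs": {"rows": [[[0.01,0,-0.0021],0],[[0.01,0,-0.0021],0],[[0.01,0,-0.0021],0],[[0.01,0,-0.0021],0],[[0.01,0,-0.0021],0],[[0.01,0,-0.0021],0],[[0,0,0],0]]}}

```text
t: 14.0
tool_pos: [0.5839, 0.1045, 0.1965]
tool_rot: [2.331, 2.106, 0.001]
contact_force: [0.4, -0.0, -0.9]
opening: 0.0182
grip_force: 58.6
```

Request:
{"fn": "drive_tool", "kwargs": {"rows": [[[0.01,0,-0.002],0],[[0.01,0,-0.002],0],[[0.01,0,-0.002],0],[[0.01,0,-0.002],0],[[0.01,0,-0.002],0],[[0.01,0,-0.002],0],[[0.01,0,-0.002],0],[[0,0,0],0]]}}

```text
t: 14.8
tool_pos: [0.5911, 0.1741, 0.2105]
tool_rot: [2.331, 2.106, 0.001]
contact_force: [0.7, -0.3, -0.9]
opening: 0.018
grip_force: 58.6
```

```bash
python3 - <<'E'
from h import *; st()
d=grab("scene","draw2"); im=d["image"][110:290,225:425]; cv2.imwrite("pics/draw2c.png",cv2.resize(im,None,fx=3.2,fy=3.2,interpolation=cv2.INTER_CUBIC))
E
```

```text
t 14.8 tcp cab mm [ 41.5 300.  210.5] toolx [0.101 0.995 0.   ] tooly-vs-cabx deg 0.08 F [ 0.7 -0.3 -0.9] T [0.11 0.01 0.05] open 0.018 grip 58.6 q [0.17 0.11 1.72 0.   1.32 0.27]
```

View pics/draw2c.png

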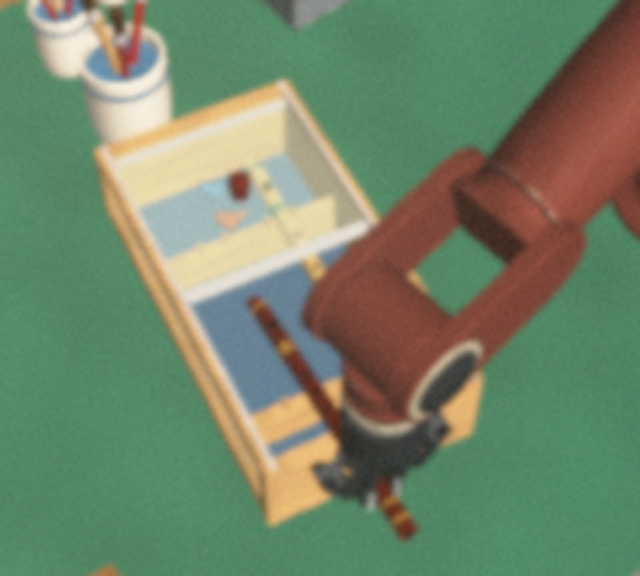

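The beak has cleared the pane edge (tip at crop (255,300)) and the whistle hangs tilted in the grip. I'll lift it straight up, carry it over the free strip of table in front of the showcase, and level it there by touching the beak lightly on the table.

Request:
{"fn": "drive_tool", "kwargs": {"rows": [[[0,0,-0.01],0],[[0,0,-0.02],0],[[0,0,-0.02],0],[[0,0,-0.02],0],[[0,0,-0.02],0],[[0,0,-0.02],0],[[0,0,-0.02],0],[[0,0.01,0],0],[[0,0.02,0],0]]}}

```text
t: 15.75
tool_pos: [0.6211, 0.1695, 0.3412]
tool_rot: [2.332, 2.103, 0.003]
contact_force: [0.8, 0.3, -0.4]
opening: 0.018
grip_force: 58.7
```

Request:
{"fn": "drive_tool", "kwargs": {"rows": [[[-0.01,0.02,0],0],[[-0.02,0.02,0],0],[[-0.025,0.02,0],0],[[-0.025,0.02,0],0],[[-0.025,0.015,0],0],[[-0.025,0.008,0],0],[[-0.025,0,0],0],[[-0.015,0,0],0],[[-0.01,0,0],0],[[0,0,0],0]]}}

```text
t: 16.75
tool_pos: [0.7045, -0.0209, 0.3395]
tool_rot: [-2.334, -2.102, 0.001]
contact_force: [0.3, 0.7, -0.1]
opening: 0.0184
grip_force: 58.7
```

```bash
cat >> h.py <<'E'
def red(d,lo=40):
    i=d["image"].astype(int); return ((i[...,2]-i[...,1]>lo)).astype(np.uint8)
E
python3 - <<'E'
from h import *; st()
d=grab("top","t3"); e=grab("scene","s3")
a=d["image"][80:260,240:440]; b=e["image"][100:280,200:400]
cv2.imwrite("pics/m3.png",cv2.resize(np.hstack([a,b]),None,fx=2,fy=2,interpolation=cv2.INTER_CUBIC))
E
```

```text
t 16.75 tcp cab mm [174.4 117.6 339.5] toolx [0.104 0.995 0.   ] tooly-vs-cabx deg -0.08 F [ 0.3  0.7 -0.1] T [ 0.09 -0.    0.01] open 0.0184 grip 58.7 q [-0.14  0.22  1.37  0.    1.55 -0.03]
```

View pics/m3.png

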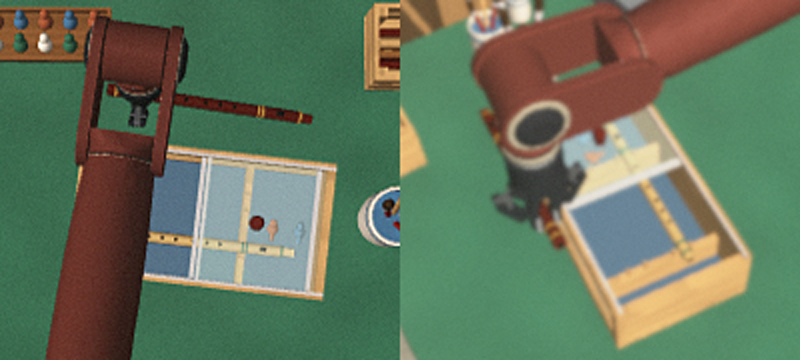

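The whistle is held at 11° over the free green strip (left panel, beak at (310,118)). Lowering next.

Request:
{"fn": "drive_tool", "kwargs": {"rows": [[[0,0,0.02],0],[[0,0,0.03],0],[[0,0,0.03],0],[[0,0,0.03],0],[[0,0,0.03],0],[[0,0,0.03],0],[[0,0,0.02],0],[[0,0,0.015],0],[[0,0,0.005],0],[[0,0,0],0]], "grip_force": 25}}

```text
t: 17.85
tool_pos: [0.7046, -0.0193, 0.1297]
tool_rot: [-2.332, -2.105, 0.0]
contact_force: [-0.4, 0.8, -0.7]
opening: 0.0177
grip_force: 58.7
```

Request:
{"fn": "drive_tool", "kwargs": {"rows": [[[0,0,0.005],0],[[0,0,0.005],0],[[0,0,0.005],0],[[0,0,0.005],0],[[0,0,0.005],0],[[0,0,0.005],0],[[0,0,0],0]]}}

```text
t: 18.55
tool_pos: [0.7122, -0.0211, 0.1082]
tool_rot: [2.322, 2.092, 0.022]
contact_force: [17.5, -0.5, 8.9]
opening: 0.0179
grip_force: 58.7
```

```bash
python3 - <<'E'
from h import *; st()
E
```

```text
t 18.55 tcp cab mm [182.  118.2 108.2] toolx [ 0.104  0.995 -0.001] tooly-vs-cabx deg -0.06 F [17.5 -0.5  8.9] T [-0.27 -0.99 -0.25] open 0.0179 grip 58.7 q [-0.13  0.42  1.53  0.    1.17 -0.03]
```

The hand's side is touching the showcase rail (17 N). I'll back up and shift outward.

Request:
{"fn": "drive_tool", "kwargs": {"rows": [[[0,0,-0.02],0],[[0,0,-0.02],0],[[0,0,-0.01],0],[[-0.01,0.015,0],0],[[-0.01,0.015,0],0],[[0,0,0],0]]}}

```text
t: 19.15
tool_pos: [0.7332, -0.0441, 0.1498]
tool_rot: [2.334, 2.102, 0.0]
contact_force: [-0.7, -0.1, -0.1]
opening: 0.0181
grip_force: 58.7
```

```bash
python3 - <<'E'
from h import *; st()
e=grab("scene","s4"); d=grab("top","t4")
# beak tip in top view: red mask of the whistle right of the hand
m=red(d,35); m[:, :330]=0; m[160:]=0; m[:120]=0
n,l,s,c=cv2.connectedComponentsWithStats(m)
for k in range(1,n):
    if s[k][4]>15: print(s[k],c[k].round(1))
E
```

```text
t 19.15 tcp cab mm [205.2  97.5 149.8] toolx [ 0.104  0.995 -0.   ] tooly-vs-cabx deg -0.08 F [-0.7 -0.1 -0.1] T [ 0.07 -0.03 -0.03] open 0.0181 grip 58.7 q [-0.16  0.42  1.44 -0.    1.27 -0.06]
[330 120  64  29 303] [354.2 134.2]
[423 120   6   5  18] [424.6 121.7]
[450 120  44   1  44] [471.5 120. ]
[436 122  23   1  23] [447. 122.]
[330 154  52   6  73] [354.9 156.7]
[330 158  11   2  18] [334.2 158.6]
```

Request:
{"fn": "drive_tool", "kwargs": {"rows": [[[0,0,0.01],0],[[0,0,0.01],0],[[0,0,0.007],0],[[0,0,0.005],0],[[0,0,0.005],0],[[0,0,0.005],0],[[0,0,0],0]], "jaw": 0.79, "grip_force": 20}}

```text
t: 19.95
tool_pos: [0.7324, -0.0429, 0.1075]
tool_rot: [2.332, 2.105, -0.001]
contact_force: [0.3, 0.9, 0.7]
opening: 0.0183
grip_force: 55.8
```

Request:
{"fn": "drive_tool", "kwargs": {"rows": [[[0,0,0.004],0],[[0,0,0.004],0],[[0,0,0.004],0],[[0,0,0],0]]}}

```text
t: 20.35
tool_pos: [0.732, -0.0428, 0.0951]
tool_rot: [-2.332, -2.104, 0.001]
contact_force: [0.3, 0.5, 1.4]
opening: 0.0179
grip_force: 55.7
```

Request:
{"fn": "drive_tool", "kwargs": {"rows": [[[0,0,0.004],0],[[0,0,0.004],0],[[0,0,0.004],0],[[0,0,0.003],0],[[0,0,0.003],0],[[0,0,0.001],0],[[0,0,0],0]]}}

```text
t: 21.05
tool_pos: [0.7323, -0.0428, 0.0767]
tool_rot: [-2.333, -2.104, 0.0]
contact_force: [-0.5, 1.8, 2.2]
opening: 0.0182
grip_force: 55.6
```

```bash
python3 - <<'E'
from h import *; st()
E
```

```text
t 21.05 tcp cab mm [204.2  98.7  76.7] toolx [0.103 0.995 0.   ] tooly-vs-cabx deg -0.01 F [-0.5  1.8  2.2] T [-0.25  0.08 -0.09] open 0.0182 grip 55.6 q [-0.16  0.51  1.47  0.    1.17 -0.06]
```

Request:
{"fn": "drive_tool", "kwargs": {"rows": [[[0,0,0.002],0],[[0,0,0.001],0],[[0,0,0],0]]}}

```text
t: 21.35
tool_pos: [0.7323, -0.0429, 0.0738]
tool_rot: [-2.333, -2.104, 0.0]
contact_force: [-0.4, 0.6, 0.3]
opening: 0.0185
grip_force: 55.6
```

Request:
{"fn": "drive_tool", "kwargs": {"rows": [[[0,0,0],0],[[0,0,0],0],[[0,0,-0.01],0],[[0,0,-0.02],0],[[0,0,-0.03],0],[[0,0,-0.04],0],[[0,0,-0.04],0],[[0,0,-0.04],0],[[0,0,-0.04],0],[[0,0,-0.02],0]], "jaw": 1, "grip_force": 90}}

```text
t: 22.35
tool_pos: [0.7334, -0.043, 0.3221]
tool_rot: [2.328, 2.1, 0.01]
contact_force: [-0.3, -0.8, 1.1]
opening: 0.0175
grip_force: 88.1
```

Request:
{"fn": "drive_tool", "kwargs": {"rows": [[[0,0,-0.02],0],[[0,0,-0.01],0],[[0,0,0],0],[[0,0,0],0]]}}

```text
t: 22.75
tool_pos: [0.7321, -0.0428, 0.3436]
tool_rot: [-2.332, -2.104, 0.0]
contact_force: [0.6, -0.3, -0.3]
opening: 0.0171
grip_force: 88.1
```

```bash
python3 - <<'E'
from h import *; st()
d=grab("top","t5"); e=grab("scene","s5")
a=d["image"][90:240,270:430]; b=e["image"][70:220,200:360]
cv2.imwrite("pics/m5.png",cv2.resize(np.hstack([a,b]),None,fx=2.5,fy=2.5,interpolation=cv2.INTER_CUBIC))
E
```

```text
t 22.75 tcp cab mm [204.1  98.7 343.6] toolx [0.103 0.995 0.   ] tooly-vs-cabx deg -0.01 F [ 0.6 -0.3 -0.3] T [ 0.08 -0.09 -0.06] open 0.0171 grip 88.1 q [-0.16  0.29  1.29  0.    1.57 -0.06]
```

View pics/m5.png

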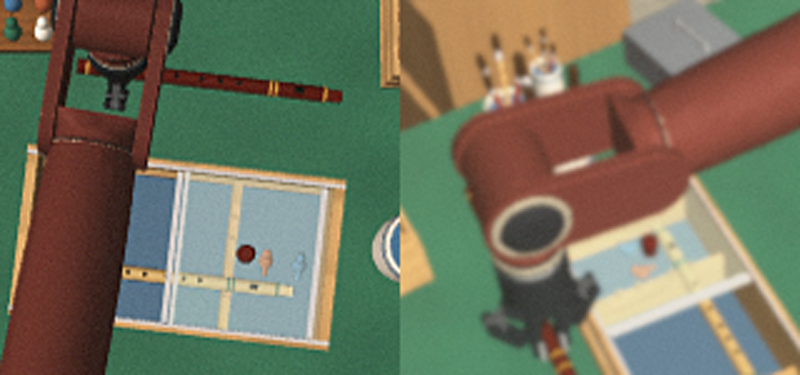

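Top panel: the whistle is lifted and held, beak at panel (342,96). In the scene panel the beak is hidden behind the arm. I'll turn the hand so both ends show, then measure the tilt numerically.

Request:
{"fn": "drive_tool", "kwargs": {"rows": [[[0,0,0],-0.08],[[0,0,0],-0.13],[[0,0,0],-0.13],[[0,0,0],-0.13],[[0,0,0],-0.13],[[0,0,0],-0.13],[[0,0,0],-0.13],[[0,0,0],-0.13],[[0,0,0],-0.13],[[0,0,0],-0.08]]}}

```text
t: 23.85
tool_pos: [0.732, -0.0428, 0.3419]
tool_rot: [-0.73, -3.052, 0.0]
contact_force: [-0.3, 0.3, -0.4]
opening: 0.0173
grip_force: 88.1
```

```bash
python3 - <<'E'
from h import *; st()
o=ctrl.get_obs(); M=Ro.from_rotvec(o["tool_rot"]).as_matrix(); g=np.array(o["tool_pos"])+M[:,2]*.0567
for n in("scene","top"):
    d=grab(n,"r6"+n); f=200/np.tan(np.radians(d["vertical_fov"]/2)); R=np.array(d["R"]);t=np.array(d["t"])
    pr=lambda X:(lambda p:np.array([d["cx"]+f*p[0]/p[2],d["cy"]+f*p[1]/p[2]]))(R@X+t)
    i=d["image"].astype(int)
    for th in(-4,0,2,4):
        dn=-M[:,0]*np.cos(np.radians(th))-np.array([0,0,1])*np.sin(np.radians(th))
        print(n,th,"beak",pr(g+.281*dn).round(1),"foot",pr(g-.059*dn).round(1))
    u0,v0=pr(g-.281*M[:,0]).astype(int)
    m=np.zeros(i.shape[:2],np.uint8); sl=(slice(max(v0-45,0),v0+45),slice(max(u0-45,0),u0+45))
    m[sl]=((i[...,2]-i[...,1]>30)&(i[...,1]<110))[sl]
    k,l,s,c=cv2.connectedComponentsWithStats(m)
    for j in range(1,k):
        if s[j][4]>25:
            p=np.argwhere(l==j)[:,::-1].astype(np.float32); v=cv2.fitLine(p,cv2.DIST_L2,0,.01,.01).ravel(); pj=(p-v[2:])@v[:2]
            print("comp",s[j],"ends",(v[2:]+v[:2]*pj.min()).round(1),(v[2:]+v[:2]*pj.max()).round(1))
E
```

```text
t 23.85 tcp cab mm [203.9  98.7 341.9] toolx [-0.892  0.453  0.003] tooly-vs-cabx deg 68.99 F [-0.3  0.3 -0.4] T [ 0.04  0.12 -0.01] open 0.0173 grip 88.1 q [-0.16  0.29  1.29 -0.    1.57 -1.26]
scene -4 beak [156.4 211.3] foot [281.  205.4]
scene 0 beak [158.5 215.1] foot [280.9 204.6]
scene 2 beak [159.7 217. ] foot [280.8 204.2]
scene 4 beak [161.1 218.8] foot [280.7 203.8]
comp [175 170   7   7  28] ends [175.5 169.6] [180.1 175.9]
comp [193 212  10   7  54] ends [193.3 215.7] [202.4 214.1]
comp [168 214  21   8 114] ends [168.1 218.7] [187.7 216.5]
comp [160 218   6   5  27] ends [159.9 220.5] [165.3 219.6]
top -4 beak [359.4  37.9] foot [309.9 134.4]
top 0 beak [359.   40.1] foot [309.8 134.2]
top 2 beak [358.8  41.4] foot [309.8 134. ]
top 4 beak [358.5  42.7] foot [309.8 133.9]
comp [334  42  26  43 209] ends [334.7  84.4] [357.3  42.1]
comp [314  81  16   4  41] ends [313.9  82.5] [329.   83.6]
```

The beak end reads at about (160,220.5), against a level prediction of row 215, so it still droops about 4–5°. I'll go back over the free strip and let it settle flat on the table between lightly closed pads. Then I'll re-tighten and lift.

Request:
{"fn": "drive_tool", "kwargs": {"rows": [[[0,0,0.01],0.08],[[0,0,0.02],0.13],[[0,0,0.02],0.13],[[0,0,0.02],0.13],[[0,0,0.02],0.13],[[0,0,0.01],0.13],[[0,0,0],0.13],[[0,0,0],0.13],[[0,0,0],0.13],[[0,0,0],0.08]]}}

```text
t: 24.95
tool_pos: [0.732, -0.0428, 0.2428]
tool_rot: [-2.338, -2.096, 0.002]
contact_force: [-0.3, 0.5, -1.7]
opening: 0.0172
grip_force: 88.2
```

Request:
{"fn": "drive_tool", "kwargs": {"rows": [[[0,0,0.02],0],[[0,0,0.03],0],[[0,0,0.03],0],[[0,0,0.03],0],[[0,0,0.025],0],[[0,0,0.01],0],[[0,0,0.005],0],[[0,0,0],0]]}}

```text
t: 25.75
tool_pos: [0.7325, -0.0429, 0.094]
tool_rot: [-2.333, -2.103, 0.0]
contact_force: [1.0, 0.4, -1.0]
opening: 0.0173
grip_force: 88.1
```

Request:
{"fn": "drive_tool", "kwargs": {"rows": [[[0,0,0.005],0],[[0,0,0.005],0],[[0,0,0.004],0],[[0,0,0.003],0],[[0,0,0],0],[[0,0,0],0]], "jaw": 0.78, "grip_force": 20}}

```text
t: 26.35
tool_pos: [0.7325, -0.0429, 0.0772]
tool_rot: [2.333, 2.104, -0.0]
contact_force: [-0.3, -0.7, 0.4]
opening: 0.0186
grip_force: 29.6
```

Request:
{"fn": "drive_tool", "kwargs": {"rows": [[[0,0,0.002],0],[[0,0,0.001],0],[[0,0,0],0]], "jaw": 0.77}}

```text
t: 26.65
tool_pos: [0.7323, -0.0428, 0.0737]
tool_rot: [-2.333, -2.104, 0.0]
contact_force: [-0.4, 0.9, 1.2]
opening: 0.0196
grip_force: 6.9
```

Request:
{"fn": "drive_tool", "kwargs": {"rows": [[[0,0,0],0],[[0,0,0],0]], "jaw": 0.767}}

```text
t: 26.85
tool_pos: [0.7324, -0.0429, 0.074]
tool_rot: [-2.333, -2.104, -0.0]
contact_force: [0.1, -0.5, -0.5]
opening: 0.02
grip_force: 1.7
```

Request:
{"fn": "drive_tool", "kwargs": {"rows": [[[0,0,0],0],[[0,0,0],0],[[0,0,0],0]], "jaw": 0.764}}

```text
t: 27.15
tool_pos: [0.7324, -0.0429, 0.0741]
tool_rot: [2.333, 2.104, 0.0]
contact_force: [0.5, -0.1, -0.4]
opening: 0.0203
grip_force: 0.0
```

Request:
{"fn": "drive_tool", "kwargs": {"rows": [[[0,0,0],0],[[0,0,0],0],[[0,0,0],0],[[0,0,0],0],[[0,0,0],0]], "jaw": 1, "grip_force": 70}}

```text
t: 27.65
tool_pos: [0.7326, -0.0429, 0.0744]
tool_rot: [2.332, 2.104, 0.001]
contact_force: [-0.2, 0.3, 2.4]
opening: 0.0173
grip_force: 68.6
```

Request:
{"fn": "drive_tool", "kwargs": {"rows": [[[0,0,-0.005],0],[[0,0,-0.01],0],[[0,0,-0.02],0],[[0,0,-0.03],0],[[0,0,-0.04],0],[[0,0,-0.04],0],[[0,0,-0.04],0],[[0,0,-0.03],0],[[0,0,-0.03],0],[[0,0,-0.025],0]]}}

```text
t: 28.65
tool_pos: [0.7324, -0.0428, 0.3487]
tool_rot: [2.33, 2.102, 0.004]
contact_force: [-0.1, 0.2, -1.0]
opening: 0.0173
grip_force: 68.5
```

Request:
{"fn": "drive_tool", "kwargs": {"rows": [[[0,0,0],-0.08],[[0,0,0],-0.13],[[0,0,0],-0.13],[[0,0,0],-0.13],[[0,0,0],-0.13],[[0,0,0],-0.13],[[0,0,0],-0.13],[[0,0,0],-0.13],[[0,0,0],-0.13],[[0,0,0],-0.08]]}}

```text
t: 29.65
tool_pos: [0.7322, -0.0428, 0.346]
tool_rot: [0.731, 3.054, 0.0]
contact_force: [0.5, -0.5, -1.0]
opening: 0.0171
grip_force: 68.5
```

Request:
{"fn": "drive_tool", "kwargs": {"rows": [[[0,0,0],0],[[0,0,0],0],[[0,0,0],0],[[0,0,0],0]]}}

```text
t: 30.05
tool_pos: [0.7323, -0.0429, 0.3443]
tool_rot: [0.738, 3.053, 0.0]
contact_force: [0.2, -0.3, -0.4]
opening: 0.0174
grip_force: 68.5
```

```bash
python3 - <<'E'
from h import *; st()
o=ctrl.get_obs(); M=Ro.from_rotvec(o["tool_rot"]).as_matrix(); g=np.array(o["tool_pos"])+M[:,2]*.064
for n in("scene",):
    d=grab(n,"r7"+n); f=200/np.tan(np.radians(d["vertical_fov"]/2)); R=np.array(d["R"]);t=np.array(d["t"])
    pr=lambda X:(lambda p:np.array([d["cx"]+f*p[0]/p[2],d["cy"]+f*p[1]/p[2]]))(R@X+t)
    i=d["image"].astype(int)
    for th in(-2,0,2,4):
        dn=-M[:,0]*np.cos(np.radians(th))-np.array([0,0,1])*np.sin(np.radians(th))
        print(n,th,"beak",pr(g+.281*dn).round(1),"foot",pr(g-.059*dn).round(1))
    m=np.zeros(i.shape[:2],np.uint8); sl=(slice(195,245),slice(140,205))
    m[sl]=((i[...,2]-i[...,1]>30)&(i[...,1]<110))[sl]
    p=np.argwhere(m)[:,::-1].astype(np.float32); v=cv2.fitLine(p,cv2.DIST_HUBER,0,.01,.01).ravel(); pj=(p-v[2:])@v[:2]
    print("slope",v[1]/v[0],(v[2:]+v[:2]*pj.min()).round(1),(v[2:]+v[:2]*pj.max()).round(1),len(p))
    old=cv2.imread("pics/r6scene.png").astype(int); m[:]=0; m[sl]=((old[...,2]-old[...,1]>30)&(old[...,1]<110))[sl]
    p=np.argwhere(m)[:,::-1].astype(np.float32); v=cv2.fitLine(p,cv2.DIST_HUBER,0,.01,.01).ravel(); print("old slope",v[1]/v[0])
E
```

```text
t 30.05 tcp cab mm [204.3  98.7 344.3] toolx [-0.89   0.457 -0.   ] tooly-vs-cabx deg 68.72 F [ 0.2 -0.3 -0.4] T [ 0.03  0.08 -0.06] open 0.0174 grip 68.5 q [-0.16  0.29  1.29  0.    1.57 -1.26]
scene -2 beak [157.7 213.6] foot [280.9 206.1]
scene 0 beak [158.8 215.5] foot [280.9 205.7]
scene 2 beak [160.1 217.4] foot [280.8 205.3]
scene 4 beak [161.4 219.2] foot [280.7 204.9]
slope -0.09899538 [157.9 217.5] [204.2 212.9] 220
old slope -0.14302878
```

Request:
{"fn": "drive_tool", "kwargs": {"rows": [[[0,0,0],0],[[0,0,0],0],[[0,0,0],0],[[0,0,0],0],[[0,0,0],0],[[0,0,0],0],[[0,0,0],0],[[0,0,0],0],[[0,0,0],0],[[0,0,0],0]]}}

```text
t: 31.1
tool_pos: [0.7324, -0.0429, 0.344]
tool_rot: [-0.737, -3.054, -0.0]
contact_force: [0.3, -0.1, -1.3]
opening: 0.0175
grip_force: 68.5
```

```bash
python3 - <<'E'
from h import *; st()
def ends(i,sl=(slice(195,245),slice(140,205))):
    i=i.astype(int); m=np.zeros(i.shape[:2],np.uint8); m[sl]=((i[...,2]-i[...,1]>30)&(i[...,1]<110))[sl]
    p=np.argwhere(m)[:,::-1].astype(np.float32); v=cv2.fitLine(p,cv2.DIST_HUBER,0,.01,.01).ravel(); pj=(p-v[2:])@v[:2]
    print("slope",(v[1]/v[0]).round(4),(v[2:]+v[:2]*pj.min()).round(1))
ends(cv2.imread("pics/r7scene.png")); d=grab("scene","r8scene"); ends(d["image"]); t=grab("top","r8top")
# everything else unmoved? difference with the first pictures away from arm
for n,e in(("scene",d),("top",t)):
    x=cv2.absdiff(cv2.GaussianBlur(cv2.imread(f"pics/{n}0.png"),(5,5),0),cv2.GaussianBlur(e["image"],(5,5),0)).max(2)>30
    k,l,s,c=cv2.connectedComponentsWithStats(x.astype(np.uint8)); print(n,[list(map(int,q)) for q in s[1:] if q[4]>12])
E
```

```text
t 31.1 tcp cab mm [204.3  98.7 344. ] toolx [-0.89   0.456  0.   ] tooly-vs-cabx deg 68.75 F [ 0.3 -0.1 -1.3] T [ 0.03  0.04 -0.06] open 0.0175 grip 68.5 q [-0.16  0.29  1.29  0.    1.57 -1.26]
slope -0.099 [157.9 217.5]
slope -0.1001 [158.  217.6]
scene [[303, 0, 117, 57, 2844], [419, 0, 6, 14, 45], [159, 0, 365, 221, 23832], [470, 0, 7, 6, 33], [491, 8, 9, 8, 40], [508, 60, 38, 40, 834], [271, 147, 70, 86, 1570], [296, 164, 7, 9, 51], [304, 186, 59, 56, 475], [316, 196, 8, 11, 64]]
top [[192, 40, 210, 329, 14387], [332, 162, 6, 11, 27], [358, 165, 3, 7, 15], [377, 172, 11, 5, 29], [334, 182, 2, 10, 16], [364, 187, 9, 9, 51], [374, 190, 9, 9, 40], [301, 270, 16, 41, 462], [286, 277, 17, 4, 28], [275, 284, 276, 116, 12320], [276, 306, 24, 35, 484], [301, 322, 18, 7, 40], [302, 329, 5, 13, 37]]
```

```bash
python3 - <<'E'
from h import *
x=cv2.absdiff(cv2.imread("pics/top0.png"),cv2.imread("pics/r8top.png")).max(2)>40
print("moulds/duck/top",x[145:235,145:225].sum(),"pale",x[195:215,340:395].sum(),"cups",x[165:225,415:510].sum(),"rack rows 80-112",x[80:112,200:260].sum())
print(ctrl.finish_job())
E
```

```text
moulds/duck/top 0 pale 70 cups 0 rack rows 80-112 0
the job is handed in; nothing more can be done
None
```

The job is handed in: the door is fully open, and the dark whistle was drawn out on the slant and is held still about 150 mm above the showcase top, level to roughly 2°. While levelling it I briefly bumped the showcase rail with the gripper (about 20 N), and I set the whistle on the table and let go for about half a second before gripping it again; the moulds, duck, top and cups have not moved, and I did not confirm the pale whistle, whose patch of the image changed when the door slid over it.

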